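# Right the spilled jar and click the rack gate shut

### The job

The jar with the yellow lid has tipped over in front of the green rack: stand it upright, lid up, in the free place of the row next to the other two jars, setting it down rather than dropping it. Then let go of it and push the orange gate arm round by its upright pin until it clicks past its detent and rests fully shut across the mouth of the row. Keep the other two jars standing in the row and leave the mallet, torch and square where they are.

Things in the scene. Friction and masses are not known exactly. Their poses are not given: they have to be found in the camera images.
- rack: green plastic jar rack, fixed. Origin on the bench, on the middle line of its lane, which runs along y. Floor 6 thick, 84 wide, y -250 to 105. Low rails at x = +-37 (68 clear between, tops 14 above the bench). End stop 56 high at y 100. Two jars stand at y about 62 and 2; free place at y -63; mouth at y -108, open apron beyond it to y -250. Gate post (black knob) at x 80, y -108.
- jar_yellow: grey plastic screw jar with paper band, diameter 56, height 100 (top 22 is the lid, same diameter), 150 to 310 g. Origin: centre of the base; z runs from base to lid. Yellow lid. Starts lying on the apron between the rails, axis along the lane, lid towards the standing jars (origin 34 above the bench).
- jar_white: grey plastic screw jar with paper band, diameter 56, height 100 (top 22 is the lid, same diameter), 150 to 310 g. Origin: centre of the base; z runs from base to lid. White lid. Stands in the row.
- jar_blue: grey plastic screw jar with paper band, diameter 56, height 100 (top 22 is the lid, same diameter), 150 to 310 g. Origin: centre of the base; z runs from base to lid. Blue lid. Stands in the row.
- slot (a point): centre of the free place, on the rack's floor (6 above the bench). Along the lane there are about 72 between the next jar and the shut gate for the 56 jar.
- gate (a joint): angle of the gate in rad: 0 open, where its detent holds it; 1.92 fully shut, where its detent holds it again. Grows clockwise seen from above. A spring strut resists up to half-way (0.96), at most about 1 N m; past half-way it drives the gate by itself towards shut, and it clicks home.
- gate_axis (a point): top centre of the gate's black knob (diameter 46), on the vertical turning axis, 52 above the bench. A steel spring strut, 70 above the bench at its top, runs from the knob to a pivot post at rack x 140, y -108.
- gate_tab (a point): top of the upright orange pin at the end of the gate arm, 123 above the bench. Pin: diameter 16, 31 to 123 above the bench, 125 from the turning axis. Arm: orange bar 12 wide, 31 to 45 above the bench. Open, the pin stands beyond the mouth, on the knob's side; shut, the arm points to the rack's -x across the lane and the pin is at rack x -45, y -108.
- mallet: bystander: mallet, wooden handle and orange rubber head, 272 long (x), head 105 wide and 60 high; origin on the bench below it, head to +x.
- torch: bystander: small aluminium torch lying along x, 140 long, 38 across the head; origin on the bench below its middle.
- square: bystander: steel combination square lying flat, blade 220 long along y and 26 wide, head 100 along x, 20 high; origin on the bench under the blade's middle.
There are look-alikes about, which are no part of the job. Leave any red look-alike of the jar_yellow alone.

How it is judged:
By the outcome, as a careful person would: the job done as asked, in the order asked, and still so for the second after the job is handed in, with the robot touching nothing.
It also fails if it takes over 53 s, if anything falls off the work surface, if the arm or the gripper's body presses on something with over 40 N, if the wrist force passes 120 N, or if a joint passes its speed limit or range.

### The arm

A 6-joint arm with a two-finger parallel gripper is mounted at the origin on the work surface. World frame = base frame: x ahead of the robot, y to its left, z up, the work surface at z = 0. Lengths are in m, angles in degrees, forces in N, time in s.
With the tool pointing down it reaches from about 0.35 to 0.875 m from the base axis. Payload 4.2 kg.
Tool frame: the origin (TCP) lies midway between the tips of the shut fingers; the grasp point (between the pads) lies 19 mm behind it; z points along the fingers, y is the line along which they close (so a half turn about z gives the same grasp; the last joint's range is limited). The gripper opens to 87 mm and grips with 3 to 60 N. Pads are 19 mm wide; open, the fingers measure 117 mm over their backs; the gripper's body (75 mm by 190 mm) begins 51 mm behind the grasp point.
Start: joints at [81.91, 22.042, 0.453, 0, -68.411, -14.817], TCP at [0.243, 0.576, 0.223] pointing down, gripper open.
Joint ranges: [-179.83, 179.83], [-69.29, 118.12], [-61.27, 80.66], [-181.25, 117.63], [-171.15, -9.14], [-177.46, 177.46]. Speed limits (degrees/s): [159.86, 159.86, 180, 180, 180, 180].

### API

Orientations are given as a 3x3 rotation matrix whose columns are the frame's x, y, z axes.
In Python, from station import * gives the robot as it stands.
- The arm moves only by the tool move_arm, never from a script. Its argument "targets" is text: rows parted by semicolons, each of 4 numbers parted by spaces: the shift along the world's x, y, z in units of 25 mm (1.0 is 25 mm), then the turn about the world's z in units of 5 degrees (1.0 is 5 degrees). In form: tx ty tz spin; .... A call has 1 to 10 rows; each row shifts and turns the commanded pose from where the row before left it; what a row does not reach is not made up. A row lasts 1/12 s, in which the tool goes at most 41.7 mm and 7.16 degrees, less where a joint would pass 70% of its speed; a pose out of reach is approached as far as the arm can. A call is refused whole if a number of a shift passes 1 or a number of a turn 1, either way. A call with a gripper value outside its range is refused whole. "gripper" is the finger opening in mm, from 0 to 87, set as the call begins (left out, the last holds). The fingers move at their own pace and stop on an object; the grip force is fixed at half the most. Time passes only in rows, so rows that do not move let the fingers close. It gives the time, the measured TCP pose, the force, the opening and the grip force at its end, in the units of the state.
- sense(): the state, without advancing time (a new reading comes with each control period).
- capture(name): name is "side" or "top" or "wrist"; returns a dict with "image" (420x560x3 uint8, blue, green, red), "fx", "fy", "cx", "cy" (pixels), "D" ([k1, k2, p1, p2, k3] as OpenCV has them; the pictures are not rectified), "world_from_camera" (4x4, takes a point from camera to world coordinates); the wrist camera has in their place "hand_eye" (4x4, takes a point from camera to tool coordinates, whose origin is the TCP and whose axes are the flange's). Camera axes: x right, y up, looking along -z (the intrinsics and any distortion apply to the point x, -y, -z); pixel columns grow to the right and rows downward; lengths in m; the calibration is good to about 2 mm. A picture is of the moment at which its call begins: read the wrist's pose just before it. There is no depth.
- finish_job(): hands the job in; it is judged then, once.
The state is a dict: "time_s": time; "joints": joint angles; "joint_velocities": joint speeds; "effort": joint torques, N m; "tcp_pos": TCP position; "ee_rot": TCP orientation; "wrist_force": force on the tool from outside, world axes, zero at the start; "moment": the same for the moment, N m; "gripper_width": opening from 0.0 (shut) to 1.0 (fully open); "gripper_force": force on a finger pad.
Only numpy, scipy, OpenCV 4.12 (cv2) and the standard library are available. Lean on these libraries where they do the work, as an engineer would, in place of code of your own. Each camera call takes 0.05 s, during which the arm holds its last target. There are 200 camera calls.

## Working session

There is one attempt and no reset: what is moved stays moved. The work goes in short steps, Python scripts to look and compute and a tool call to move; the robot and the scene stay as the last step left them, time stands still between calls to the robot, and variables do not carry over. Pictures are saved under pics/ and viewed, at most 10 in all, crops included, and the job is handed in when it is done.

Besides the shell and the picture viewer there is one more tool, called after "Emit:" as name(argument=value, ...) on one line, values as JSON. move_arm: Moves the arm, as the interface text tells. Its arguments: {"type":"object","properties":{"targets":{"type":"string"},"gripper":{"type":"number"}},"required":["targets"]}

```bash
mkdir -p pics
python3 - <<'E'
from station import *
import cv2
s=sense();print(s)
for n in("side","top"):
    c=capture(n);cv2.imwrite(f"pics/{n}0.png",c["image"]);print(n,c["fx"],c["cx"],c["cy"],c["D"],c["world_from_camera"])
E
```

```text
{'time_s': 0.0, 'joints': array([ 8.19091638e+01,  2.20902294e+01,  3.79797989e-01, -2.90701444e-02,
       -6.84108236e+01, -1.48155327e+01]), 'joint_velocities': array([-0.05526149, -0.0190707 ,  0.0626895 ,  0.07702839,  0.13042712,
        0.04722616]), 'effort': array([ 2.50766243e-04, -3.90661383e+01,  1.87410629e+01,  4.22001243e+00,
        1.10706798e-02, -1.90740848e-04]), 'tcp_pos': array([0.24302439, 0.57516211, 0.22146512]), 'ee_rot': array([[ 9.21069305e-01, -3.89397933e-01, -7.64927532e-04],
       [-3.89398675e-01, -9.21067075e-01, -2.02879084e-03],
       [ 8.54573950e-05,  2.16651873e-03, -9.99997649e-01]]), 'wrist_force': array([ 0.20263698,  0.53741245, -0.6173008 ]), 'moment': array([0.02068571, 0.05014126, 0.07270697]), 'gripper_force': 0.0, 'gripper_width': 0.9994720857295015}
side 399.57453471721186 282.1208093474848 215.080835297154 [0.01293214 0.         0.         0.         0.        ] [[ 0.95614707  0.20209793 -0.21198869  0.30875111]
 [-0.29288311  0.65603905 -0.69558051 -0.76369679]
 [-0.00150252  0.72716518  0.68646088  0.84999719]
 [ 0.          0.          0.          1.        ]]
top 500.0729186454381 280.35895683809514 208.30594914869428 [-0.09755935  0.          0.          0.          0.        ] [[-0.02323355  0.9971292  -0.07206639  0.42806445]
 [-0.99963414 -0.02416944 -0.01214164 -0.02466956]
 [-0.01384859  0.07175793  0.99732593  1.29917584]
 [ 0.          0.          0.          1.        ]]
```

View pics/top0.png

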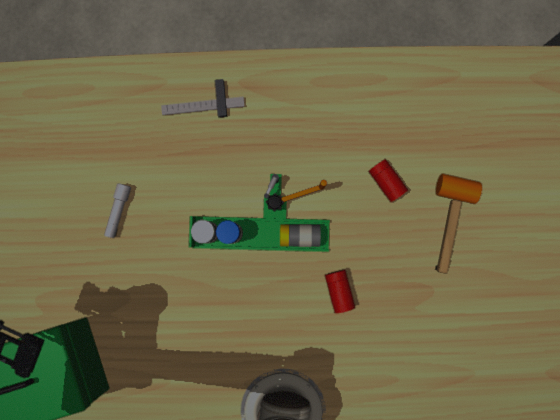

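View pics/side0.png

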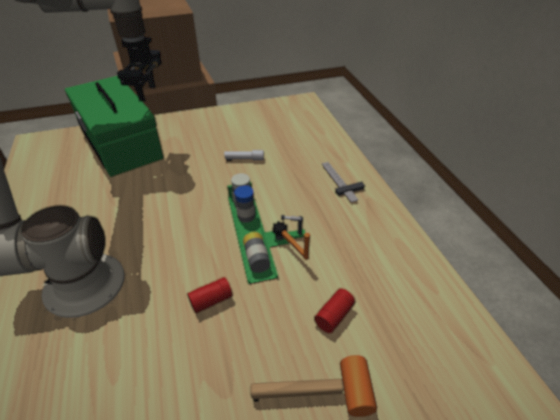

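The top view shows the lane running along world -y: white lid (203,231), blue (228,232), the lying yellow-lid jar (281-322,235), knob (275,203) and pin (323,184). The red jars are decoys. Next I'll make a rough measurement.

```bash
cat > h.py <<'E'
import numpy as np, cv2
from station import *
def cap(n):
    s=sense(); c=capture(n)
    if "hand_eye" in c:
        T=np.eye(4);T[:3,:3]=s["ee_rot"];T[:3,3]=s["tcp_pos"];c["T"]=T@c["hand_eye"]
    else: c["T"]=c["world_from_camera"]
    c["K"]=np.array([[c["fx"],0,c["cx"]],[0,c["fy"],c["cy"]],[0,0,1]]);return c
def ray(c,p):
    q=cv2.undistortPoints(np.array(p,float).reshape(-1,1,2),c["K"],np.array(c["D"])).reshape(-1,2)
    d=np.c_[q[:,0],-q[:,1],-np.ones(len(q))]@c["T"][:3,:3].T
    return c["T"][:3,3],d
def plane(c,p,z):
    o,d=ray(c,p);return o+d*((z-o[2])/d[:,2])[:,None]
def tri(c1,p1,c2,p2):
    o1,d1=ray(c1,[p1]);o2,d2=ray(c2,[p2]);A=np.c_[d1[0],-d2[0]]
    t=np.linalg.lstsq(A,o2-o1,rcond=None)[0];a=o1+t[0]*d1[0];b=o2+t[1]*d2[0];return (a+b)/2,np.linalg.norm(a-b)
def hsv(c):return cv2.cvtColor(c["image"],cv2.COLOR_BGR2HSV)
def blobs(m,amin=30):
    n,l,st,ce=cv2.connectedComponentsWithStats(m.astype(np.uint8));return [(st[i].tolist(),ce[i].round(1).tolist()) for i in range(1,n) if st[i][4]>=amin]
E
python3 - <<'E'
from h import *
t=cap("top");s=cap("side")
# knob, pin, lids (rough)
for nm,p,z in(("white",(203,231),.106),("blue",(228,232),.106),("lidend",(281,235),.034),("base",(322,236),.034),("knob",(275,203),.052),("pin",(323,184),.123),("c1",(190,217),.006),("c2",(190,250),.006),("c3",(329,220),.006),("c4",(329,250),.006)):
    print(nm,plane(t,[p],z).round(3))
for c,n in((t,"top"),(s,"side")):
    h=hsv(c);y=cv2.inRange(h,(22,150,80),(32,255,255));b=cv2.inRange(h,(105,120,50),(125,255,255))
    print(n,blobs(y),blobs(b))
E
```

```text
white [[0.464 0.176 0.106]]
blue [[0.461 0.116 0.106]]
lidend [[ 0.452 -0.009  0.034]]
base [[ 0.447 -0.113  0.034]]
knob [[0.532 0.004 0.052]]
pin [[ 0.568 -0.113  0.123]]
c1 [[0.505 0.227 0.006]]
c2 [[0.419 0.228 0.006]]
c3 [[ 0.488 -0.134  0.006]]
c4 [[ 0.411 -0.132  0.006]]
top [([280, 226, 9, 20, 172], [284.2, 235.6])] [([216, 221, 24, 22, 420], [227.3, 231.6])]
side [([244, 233, 17, 9, 61], [251.1, 236.0])] [([234, 186, 19, 17, 255], [243.3, 193.6])]
```

Emit:
move_arm(targets="1 0 0.4 -1;1 -0.5 0.4 -1;1 -1 0.4 -1;1 -1 0.4 -1;1 -1 0.4 -1;1 -1 0.4 -1;1 -1 0 -1;1 -1 0 -1;0.3 -1 0 -1;0 -1 0 -1", gripper=87)

```text
time_s: 1.03
tcp_pos: [0.4523, 0.3616, 0.2816]
ee_rot: [[0.288, -0.958, -0.001], [-0.958, -0.288, -0.001], [0.001, 0.001, -1.0]]
wrist_force: [0.6, -0.1, -0.0]
gripper_width: 1.0
gripper_force: 0.0
```

Emit:
move_arm(targets="0 -1 0 -1;0 -1 0 -1;0 -1 0 -1;0 -1 0 -0.8;0 -1 0 0;0 -1 0 0;0 -1 0 0;0 -1 0 0;0 0 0 0;0 0 0 0")

```text
time_s: 1.87
tcp_pos: [0.4507, 0.1623, 0.2827]
ee_rot: [[-0.035, -0.999, 0.0], [-0.999, 0.035, 0.0], [-0.0, -0.0, -1.0]]
wrist_force: [-0.1, -0.2, 0.1]
gripper_width: 1.001
gripper_force: 0.0
```

Run:
```python
from h import *
s=sense();print(s["tcp_pos"],s["ee_rot"][:,0],s["joints"].round(1),s["time_s"])
c=cap("wrist");cv2.imwrite("pics/w1.png",c["image"]);np.save("w1.npy",c,allow_pickle=True)
print(c["hand_eye"])
```

```text
[0.45066403 0.16232937 0.28274487] [-3.51913959e-02 -9.99380481e-01 -4.68863748e-04] [ 39.3   5.2 -13.3  -0.  -71.5 -41.3] 1.8667
[[ 2.75719834e-04  9.62467648e-01  2.71396297e-01  7.33365052e-02]
 [ 9.99999544e-01 -1.71913159e-05 -9.54963741e-04 -7.33471022e-04]
 [-9.14456046e-04  2.71396437e-01 -9.62467214e-01 -1.62315750e-01]
 [ 0.00000000e+00  0.00000000e+00  0.00000000e+00  1.00000000e+00]]
```

View pics/w1.png

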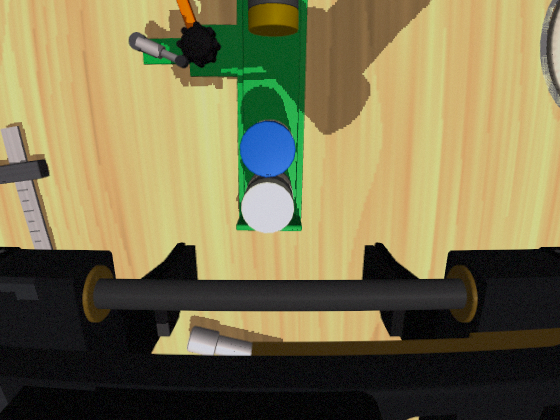

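The wrist view shows the white lid (268,206), blue lid (268,148), knob (198,45) and the lying jar's yellow lid at the top (273,15). The gripper body is wide along the closing line. I'll move on for a second view.

Emit:
move_arm(targets="0 -1 0 0;0 -1 0 0;0 -1 0 0;0 -1 0 0;0 -1 0 0;0 -1 0 0;0 0 0 0;0 0 0 0")

```text
time_s: 2.58
tcp_pos: [0.451, 0.0132, 0.2824]
ee_rot: [[-0.034, -0.999, -0.0], [-0.999, 0.034, 0.0], [-0.0, 0.0, -1.0]]
wrist_force: [0.6, 0.6, 0.1]
gripper_width: 1.002
gripper_force: 0.0
```

Run:
```python
from h import *
s=sense();print(s["tcp_pos"],s["time_s"])
c=cap("wrist");cv2.imwrite("pics/w2.png",c["image"]);np.save("w2.npy",c,allow_pickle=True)
```

```text
[0.45104123 0.01323239 0.28239749] 2.5833
```

View pics/w2.png

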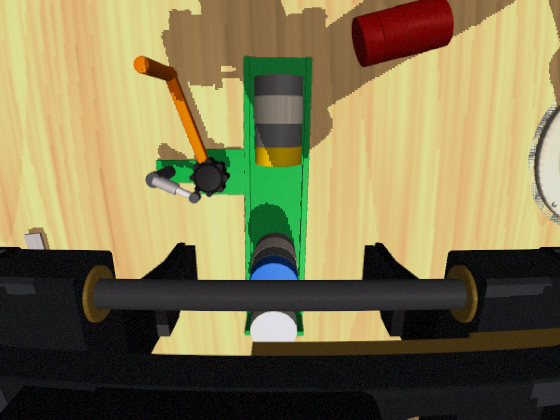

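The second view shows the lying jar from its base (row 76) to lid end (row 164) over columns 254-302. The pin top is at (141,65) and the knob at (210,176).

Run:
```python
from h import *
a=np.load("w1.npy",allow_pickle=True).item();b=np.load("w2.npy",allow_pickle=True).item()
h=hsv(b);y=cv2.inRange(h,(18,200,60),(32,255,255))
y[:, :240]=0;y[:,320:]=0;y[:130]=0;y[180:]=0
print(blobs(y));r=cv2.minAreaRect(cv2.findNonZero(y));print(r)
# edges of jar at axis height
for z in(.034,):
  P=plane(b,[(278,76),(278,148),(278,164),(254,95),(302,95),(255,150),(301,150)],z);print(P.round(4).tolist())
# rack: green mask extents
g=cv2.inRange(h,(45,80,40),(85,255,255))
for row in (62,100,140,205,225):
    n=np.where(g[row,236:325])[0]+236;print(row,n.min(),n.max(),plane(b,[(n.min(),row),(n.max(),row)],.014)[:,:2].round(4).tolist())
print("end",plane(b,[(278,57)],.010).round(4))
ha=hsv(a)
# knob triangulation, with dark blob
kn=[]
for c,(x,yy) in((a,(198,45)),(b,(210,176))):
    H=hsv(c);m=cv2.inRange(H,(0,0,0),(180,255,60));m[:, :x-30]=0;m[:,x+30:]=0;m[:max(0,yy-30)]=0;m[yy+30:]=0
    m=cv2.morphologyEx(m,cv2.MORPH_OPEN,np.ones((15,15)));q=max(blobs(m),key=lambda v:v[0][4]);print(q);kn.append(q[1])
print("knob tri",tri(a,kn[0],b,kn[1]),plane(b,[kn[1]],.052))
t=cap("top")
print("pin",tri(t,(323,184),b,(140,65)),plane(b,[(140,65)],.123))
print("yellow tri",tri(a,(273,33),b,(278,164)), tri(t,(281,235),b,(278,164)))
print("lids",plane(a,[(267.5,206),(267.5,148)],.106))
```

```text
[([255, 146, 47, 21, 836], [278.0, 156.0])]
((278.12811279296875, 156.26382446289062), (19.550729751586914, 46.0997314453125), 88.72696685791016)
[[0.4491, -0.1032, 0.034], [0.452, -0.0211, 0.034], [0.4527, -0.0019, 0.034], [0.4776, -0.0832, 0.034], [0.4221, -0.0813, 0.034], [0.4796, -0.0197, 0.034], [0.4245, -0.0178, 0.034]]
62 244 311 [[0.489, -0.1228], [0.4093, -0.1201]]
100 244 310 [[0.4915, -0.0789], [0.4112, -0.0761]]
140 244 309 [[0.4942, -0.0307], [0.4131, -0.0279]]
205 245 306 [[0.498, 0.0533], [0.418, 0.056]]
225 245 306 [[0.4997, 0.0809], [0.4184, 0.0837]]
end [[ 0.4484 -0.1276  0.01  ]]
([182, 27, 35, 37, 1204], [198.9, 45.1])
([194, 162, 32, 30, 895], [209.7, 176.4])
knob tri (array([0.53584417, 0.00942649, 0.03903455]), np.float64(7.261717465115717e-06)) [[0.53307407 0.00720418 0.052     ]]
pin (array([ 0.56714894, -0.10934965,  0.13742402]), np.float64(0.004436374608630009)) [[ 0.57330439 -0.10942207  0.123     ]]
yellow tri (array([ 0.45271542, -0.00140504,  0.03049795]), np.float64(2.6119385988950568e-05)) (array([ 0.4514837 , -0.00993937,  0.09029203]), np.float64(0.0014551190532083008))
lids [[0.46417794 0.18019361 0.106     ]
 [0.46156725 0.12085973 0.106     ]]
```

Emit:
move_arm(targets="0.04 -0.7 -1 0;0 -0.63 -1 0;0 0 -1 0;0 0 -1 0;0 0 -1 0;0 0 -1 0;0 0 -1 0;0 0 -1 0;0 0 0 0;0 0 0 0", gripper=76)

```text
time_s: 3.52
tcp_pos: [0.4515, -0.0193, 0.0819]
ee_rot: [[-0.031, -1.0, -0.003], [-1.0, 0.031, -0.001], [0.001, 0.003, -1.0]]
wrist_force: [0.2, 0.3, 0.9]
gripper_width: 0.873
gripper_force: 0.0
```

Run:
```python
from h import *
s=sense();print(s["tcp_pos"],s["time_s"],s["gripper_width"])
c=cap("wrist");cv2.imwrite("pics/w3.png",c["image"])
```

```text
[ 0.45150526 -0.01933739  0.08189536] 3.5167 0.8728757792558427
```

View pics/w3.png

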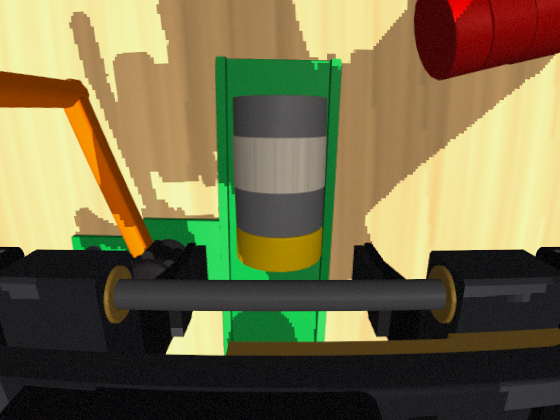

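The jar is centred between the fingers, with both at about column 280. I'll descend and grip.

Emit:
move_arm(targets="0 0 -0.8 0;0 0 -0.8 0;0 0 -0.6 0;0 0 -0.3 0;0 0 0 0;0 0 0 0")

```text
time_s: 4.07
tcp_pos: [0.4529, -0.0196, 0.0212]
ee_rot: [[-0.032, -0.999, 0.002], [-0.999, 0.032, 0.0], [-0.0, -0.002, -1.0]]
wrist_force: [-0.0, 0.3, -0.1]
gripper_width: 0.876
gripper_force: 0.0
```

Emit:
move_arm(targets="0 0 0 0;0 0 0 0;0 0 0 0;0 0 0 0;0 0 0 0;0 0 0 0", gripper=0)

```text
time_s: 4.57
tcp_pos: [0.452, -0.02, 0.0206]
ee_rot: [[-0.033, -0.999, 0.001], [-0.999, 0.033, 0.0], [-0.0, -0.001, -1.0]]
wrist_force: [-1.7, 1.9, 5.1]
gripper_width: 0.636
gripper_force: 30.0
```

Emit:
move_arm(targets="0 0 0 0;0 0 0 0;0 0 -0.16 0;0 0 0 0;0 0 0 0", gripper=66)

```text
time_s: 4.98
tcp_pos: [0.4513, -0.0202, 0.0155]
ee_rot: [[-0.033, -0.999, -0.001], [-0.999, 0.033, -0.0], [0.0, 0.001, -1.0]]
wrist_force: [-0.7, 0.5, -0.3]
gripper_width: 0.752
gripper_force: 0.0
```

Emit:
move_arm(targets="0 0 0 0;0 0 0 0;0 0 0 0;0 0 0 0;0 0 0 0", gripper=0)

```text
time_s: 5.4
tcp_pos: [0.4518, -0.02, 0.016]
ee_rot: [[-0.033, -0.999, 0.0], [-0.999, 0.033, 0.0], [-0.0, -0.0, -1.0]]
wrist_force: [0.5, -0.6, -1.6]
gripper_width: 0.632
gripper_force: 30.0
```

Emit:
move_arm(targets="0 -0.1 0.3 0;0 -0.1 0.3 0;0 -0.1 0.3 0;0 -0.1 0.3 0;0 -0.1 0.3 0;0 0 0.3 0;0 0 0.3 0;0 0 0.3 0;0 0 0 0;0 0 0 0")

```text
time_s: 6.23
tcp_pos: [0.452, -0.0324, 0.0766]
ee_rot: [[-0.033, -0.999, 0.001], [-0.999, 0.033, 0.0], [-0.001, -0.001, -1.0]]
wrist_force: [-0.7, 0.3, -2.1]
gripper_width: 0.638
gripper_force: 30.0
```

Run:
```python
from h import *
s=sense();print(s["tcp_pos"],s["time_s"],s["wrist_force"],s["moment"],s["gripper_width"])
c=cap("wrist")["image"];t=cap("side")["image"]
cv2.imwrite("pics/w4.png",np.hstack([cv2.resize(c,(400,300)),cv2.resize(t[150:300,180:340],(320,300),interpolation=cv2.INTER_CUBIC)]))
```

```text
[ 0.45198587 -0.03237324  0.07655131] 6.2333 [-0.72592496  0.34753088 -2.09621683] [ 0.15603824 -0.0219641  -0.07557079] 0.6375641706272983
```

View pics/w4.png

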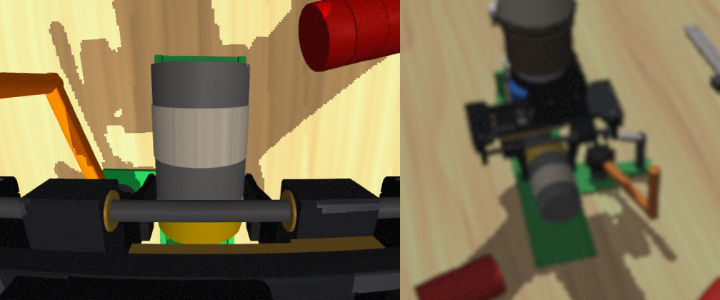

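Lifted at about 2 N, but pad friction keeps the jar nearly level, so it isn't swinging under the pads. I'll lower it close to the floor and ease the grip slightly so gravity can tip the base down.

Emit:
move_arm(targets="0 0 -0.4 0;0 0 -0.4 0;0 0 -0.4 0;0 0 0 0;0 0 0 0")

```text
time_s: 6.75
tcp_pos: [0.4511, -0.0327, 0.0454]
ee_rot: [[-0.033, -0.999, -0.002], [-0.999, 0.033, -0.001], [0.001, 0.002, -1.0]]
wrist_force: [0.9, -0.4, -1.6]
gripper_width: 0.64
gripper_force: 30.0
```

Emit:
move_arm(targets="0 0 0 0;0 0 0 0", gripper=55)

```text
time_s: 6.92
tcp_pos: [0.4522, -0.0324, 0.0465]
ee_rot: [[-0.033, -0.999, 0.001], [-0.999, 0.033, 0.0], [-0.0, -0.001, -1.0]]
wrist_force: [0.9, -0.3, -1.8]
gripper_width: 0.635
gripper_force: 30.0
```

Emit:
move_arm(targets="0 0 0 0;0 0 0 0", gripper=55.4)

```text
time_s: 7.08
tcp_pos: [0.452, -0.0325, 0.0465]
ee_rot: [[-0.033, -0.999, 0.001], [-0.999, 0.033, 0.0], [-0.0, -0.001, -1.0]]
wrist_force: [0.4, 0.0, -2.0]
gripper_width: 0.634
gripper_force: 30.0
```

Run:
```python
from h import *
s=sense();print(s["tcp_pos"],s["time_s"],s["wrist_force"],s["moment"],s["gripper_width"]*87,s["gripper_force"])
for n in("wrist","side"):
    c=cap(n);h=hsv(c);y=cv2.inRange(h,(18,200,40),(32,255,255));print(n,blobs(y,40))
    cv2.imwrite(f"pics/{n}5.png",c["image"])
```

```text
[ 0.45201762 -0.03246508  0.04647757] 7.0833 [ 0.43584589  0.00603461 -1.99154684] [ 0.07455579 -0.0551022  -0.03338715] 55.177615186984156 29.99834871967323
wrist [([47, 143, 29, 75, 310], [62.7, 182.5]), ([223, 311, 115, 33, 2976], [279.9, 324.5])]
side []
```

Lid-edge grip: less pad overlap means less twisting friction and a longer lever. I'll set the jar down and regrip nearer the lid's edge.

Emit:
move_arm(targets="0 0 -0.4 0;0 0 -0.4 0;0 0 -0.3 0;0 0 -0.1 0;0 0 0 0;0 0 0 0")

```text
time_s: 7.68
tcp_pos: [0.4518, -0.0325, 0.0161]
ee_rot: [[-0.033, -0.999, 0.0], [-0.999, 0.033, -0.0], [0.0, -0.0, -1.0]]
wrist_force: [0.7, 0.2, -2.1]
gripper_width: 0.638
gripper_force: 11.7
```

Emit:
move_arm(targets="0 0 0 0;0 0 0 0;0 0.4 0 0;0 0.4 0 0;0 0.04 0 0;0 0 0 0;0 0 0 0", gripper=66)

```text
time_s: 8.27
tcp_pos: [0.4518, -0.0111, 0.0161]
ee_rot: [[-0.032, -0.999, 0.0], [-0.999, 0.032, -0.0], [-0.0, -0.0, -1.0]]
wrist_force: [-0.2, 0.1, 0.0]
gripper_width: 0.759
gripper_force: 0.0
```

Run:
```python
from h import *
s=sense();print(s["tcp_pos"],s["time_s"],s["wrist_force"],s["gripper_width"]*87)
t=cap("top");h=hsv(t);y=cv2.inRange(h,(20,120,40),(34,255,255));y[:, :260]=0;y[:,330:]=0;y[:215]=0;y[255:]=0
print(blobs(y,5))
c=cap("wrist");h=hsv(c);y=cv2.inRange(h,(18,200,40),(32,255,255));print(blobs(y,300))
# visible base end row, lid/body row along column 280
print([ (r,c["image"][r,280].tolist()) for r in range(60,330,10)])
cv2.imwrite("pics/w6.png",c["image"])
np.save("w6.npy",c,allow_pickle=True)
```

```text
[ 0.45175174 -0.01111141  0.01609295] 8.2667 [-0.15576416  0.08162461  0.01987215] 66.03282463822202
[]
[([216, 230, 125, 50, 4475], [277.8, 260.7])]
[(60, [91, 90, 92]), (70, [90, 89, 92]), (80, [93, 92, 92]), (90, [134, 152, 161]), (100, [136, 152, 162]), (110, [137, 152, 163]), (120, [136, 150, 161]), (130, [138, 154, 162]), (140, [136, 153, 162]), (150, [139, 155, 164]), (160, [139, 154, 164]), (170, [137, 153, 161]), (180, [83, 85, 84]), (190, [82, 84, 84]), (200, [84, 84, 86]), (210, [84, 85, 87]), (220, [83, 83, 84]), (230, [84, 85, 88]), (240, [79, 79, 81]), (250, [0, 145, 183]), (260, [0, 137, 174]), (270, [0, 137, 174]), (280, [30, 30, 29]), (290, [56, 55, 59]), (300, [65, 65, 66]), (310, [51, 49, 53]), (320, [47, 115, 14])]
```

Run:
```python
from h import *
c=np.load("w6.npy",allow_pickle=True).item();im=c["image"]
print([(r,im[r,280].tolist()) for r in list(range(240,250))+list(range(174,180))+list(range(80,92,2))])
print(plane(c,[(280,245),(280,177),(280,86)],.062).round(4))
```

```text
[(240, [79, 79, 81]), (241, [81, 81, 84]), (242, [79, 79, 82]), (243, [85, 84, 84]), (244, [84, 85, 85]), (245, [81, 82, 84]), (246, [78, 79, 81]), (247, [33, 84, 102]), (248, [0, 110, 140]), (249, [0, 144, 179]), (174, [133, 150, 159]), (175, [137, 152, 162]), (176, [132, 150, 159]), (177, [136, 151, 162]), (178, [114, 121, 128]), (179, [89, 91, 96]), (80, [93, 92, 92]), (82, [87, 88, 90]), (84, [90, 89, 92]), (86, [90, 91, 93]), (88, [135, 150, 160]), (90, [134, 152, 161])]
[[ 0.4512 -0.0384  0.062 ]
 [ 0.4504 -0.0636  0.062 ]
 [ 0.4494 -0.0937  0.062 ]]
```

Emit:
move_arm(targets="0 0 0 0;0 0 0 0;0 0 0 0;0 0 0 0", gripper=54.5)

```text
time_s: 8.7
tcp_pos: [0.4517, -0.0117, 0.016]
ee_rot: [[-0.034, -0.999, -0.0], [-0.999, 0.034, -0.0], [0.0, 0.0, -1.0]]
wrist_force: [-0.1, -0.3, 0.2]
gripper_width: 0.634
gripper_force: 6.6
```

Emit:
move_arm(targets="0 0 0 0;0 -0.1 0.3 0;0 -0.1 0.3 0;0 -0.1 0.3 0;0 -0.1 0.3 0;0 0 0 0")

```text
time_s: 9.2
tcp_pos: [0.4528, -0.0217, 0.0479]
ee_rot: [[-0.034, -0.999, 0.004], [-0.999, 0.034, 0.001], [-0.001, -0.004, -1.0]]
wrist_force: [0.6, -0.6, -1.8]
gripper_width: 0.631
gripper_force: 17.5
```

Run:
```python
from h import *
s=sense();print(s["tcp_pos"],s["wrist_force"],s["moment"],s["gripper_width"]*87,s["gripper_force"])
c=cap("wrist");im=c["image"];col=im[:,280].astype(int)
# boundaries along column
h=hsv(c);print("white rows",np.where((col.sum(1)>390))[0][[0,-1]],"yellow",np.where(h[:,280,1]>200)[0][:3])
```

```text
[ 0.452781   -0.02171563  0.04789545] [ 0.62206412 -0.56615579 -1.83565957] [ 0.22901471 -0.11757852 -0.03863256] 54.930586814730106 17.54496820271015
white rows [ 80 152] yellow [220 221 222]
```

```bash
cat > tilt.py <<'E'
from h import *
from scipy.optimize import least_squares
def tilt(s0=.0975,save=None):
    s=sense();c=cap("wrist");col=280;im=c["image"][:,col].astype(int)
    if save: cv2.imwrite(save,c["image"])
    h=hsv(c)[:,col];w=np.where((im.sum(1)>380)&(h[:,1]<60))[0];yl=np.where((h[:,1]>200)&(h[:,0]<34)&(h[:,0]>15))[0]
    rows=[w[0],w[-1]+1,yl[yl>w[-1]][0]];S=[.023,.053,.078]
    o,d=ray(c,[(col,r) for r in rows]);u=np.arctan2(d[:,1],-d[:,2])
    piv=s["tcp_pos"]+[0,0,.019]
    def f(p):
        P=[]
        for q in S:
            a=q-p[1];y=piv[1]+a*np.cos(p[0])-.028*np.sin(p[0]);z=piv[2]+a*np.sin(p[0])+.028*np.cos(p[0])
            P.append(np.arctan2(y-o[1],o[2]-z))
        return np.r_[np.array(P)-u,(p[1]-s0)*.5]
    r=least_squares(f,[.3,s0]);print("t",s["time_s"],"tcp",s["tcp_pos"].round(4),"rows",rows,"tilt",np.degrees(r.x[0]).round(1),"s",r.x[1].round(4),"res",np.abs(r.fun).max().round(4),"F",s["wrist_force"].round(1),"gr",(s["gripper_width"]*87).round(2),s["gripper_force"].round(1))
E
python3 -c "
from tilt import *
tilt()"
```

```text
Traceback (most recent call last):
  File "tilt.py", line 16, in tilt
    r=least_squares(f,[.3,s0]);print("t",s["time_s"],"tcp",s["tcp_pos"].round(4),"rows",rows,"tilt",np.degrees(r.x[0]).round(1),"s",r.x[1].round(4),"res",np.abs(r.fun).max().round(4),"F",s["wrist_force"].round(1),"gr",(s["gripper_width"]*87).round(2),s["gripper_force"].round(1))
                                                                                                                                                                                                                          ^^^^^^^^^^^^^^^^^^^^^^^^^^^^^
AttributeError: 'float' object has no attribute 'round'
```

```bash
sed -i 's/(s\["gripper_width"\]\*87).round(2),s\["gripper_force"\].round(1)/round(s["gripper_width"]*87,2),round(s["gripper_force"],1)/' tilt.py; python3 -c "
from tilt import *
tilt()"
```

```text
t 9.3 tcp [ 0.4521 -0.0216  0.0467] rows [np.int64(80), np.int64(153), np.int64(221)] tilt 17.2 s 0.1052 res 0.0056 F [ 0.2 -0.  -1.4] gr 54.98 17.7
```

Emit:
move_arm(targets="0 0 0 0", gripper=54.8)

```text
time_s: 9.43
tcp_pos: [0.4518, -0.0215, 0.046]
ee_rot: [[-0.033, -0.999, 0.0], [-0.999, 0.033, 0.0], [-0.0, -0.0, -1.0]]
wrist_force: [0.0, 0.2, -1.4]
gripper_width: 0.633
gripper_force: 14.6
```

Emit:
move_arm(targets="0 0 0 0;0 0 0 0", gripper=55)

```text
time_s: 9.6
tcp_pos: [0.4517, -0.0215, 0.0458]
ee_rot: [[-0.033, -0.999, -0.0], [-0.999, 0.033, -0.0], [0.0, 0.0, -1.0]]
wrist_force: [0.1, 0.7, -1.8]
gripper_width: 0.634
gripper_force: 11.0
```

```bash
python3 -c "
from tilt import *
tilt()"
```

```text
t 9.6 tcp [ 0.4517 -0.0215  0.0458] rows [np.int64(80), np.int64(154), np.int64(222)] tilt 16.5 s 0.1051 res 0.005 F [ 0.1  0.7 -1.8] gr 55.16 11.0
```

The jar now tips: about 17° and resting on its base edge. I'll keep lifting with the light grip.

Emit:
move_arm(targets="0 -0.1 0.3 0;0 -0.1 0.3 0;0 -0.1 0.3 0;0 0 0 0", gripper=54.9)

```text
time_s: 9.98
tcp_pos: [0.4528, -0.0292, 0.0704]
ee_rot: [[-0.034, -0.999, 0.003], [-0.999, 0.034, 0.001], [-0.001, -0.003, -1.0]]
wrist_force: [0.2, 0.9, -0.2]
gripper_width: 0.634
gripper_force: 11.9
```

```bash
python3 -c "
from tilt import *
tilt(save='pics/w7.png')"
```

```text
t 9.9833 tcp [ 0.4528 -0.0292  0.0704] rows [np.int64(93), np.int64(146), np.int64(203)] tilt 34.7 s 0.1053 res 0.0064 F [ 0.2  0.9 -0.2] gr 55.19 11.9
```

Emit:
move_arm(targets="0 -0.2 0.25 0;0 -0.2 0.25 0;0 -0.2 0.15 0;0 -0.2 0.08 0;0 0 0 0;0 0 0 0")

```text
time_s: 10.53
tcp_pos: [0.4515, -0.0495, 0.0868]
ee_rot: [[-0.034, -0.999, -0.0], [-0.999, 0.034, 0.0], [-0.0, 0.0, -1.0]]
wrist_force: [-0.6, -0.6, -2.5]
gripper_width: 0.635
gripper_force: 11.4
```

```bash
python3 -c "
from tilt import *
tilt(save='pics/w8.png')
c=cap('side')['image'];w=cv2.imread('pics/w8.png')
cv2.imwrite('pics/v8.png',np.hstack([cv2.resize(w,(400,300)),cv2.resize(c[150:300,180:340],(320,300),interpolation=cv2.INTER_CUBIC)]))"
```

```text
t 10.5333 tcp [ 0.4515 -0.0495  0.0868] rows [np.int64(119), np.int64(151), np.int64(192)] tilt 54.6 s 0.1072 res 0.0078 F [-0.6 -0.6 -2.5] gr 55.25 11.4
```

View pics/v8.png

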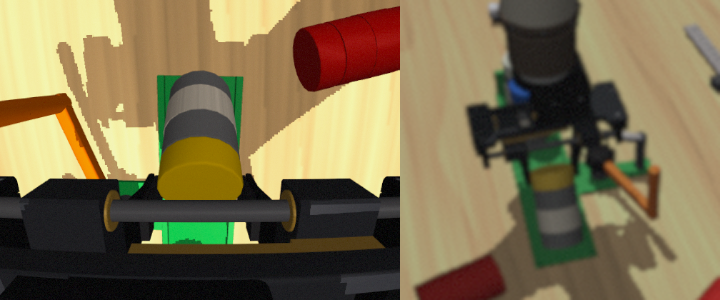

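The jar is about 55° up with its base edge on the apron, and the grip is holding it. Next I'll drag the top towards -y about the base edge to bring it upright.

Emit:
move_arm(targets="0 -0.3 0.04 0;0 -0.3 0.03 0;0 -0.3 0.0 0;0 -0.3 0 0;0 0 0 0")

```text
time_s: 11.05
tcp_pos: [0.4526, -0.0803, 0.0894]
ee_rot: [[-0.034, -0.999, 0.002], [-0.999, 0.034, -0.0], [0.0, -0.002, -1.0]]
wrist_force: [-1.8, -0.2, 5.1]
gripper_width: 0.632
gripper_force: 11.7
```

```bash
python3 -c "
from tilt import *
tilt(save='pics/w9.png')"
```

```text
Traceback (most recent call last):
  File "tilt.py", line 7, in tilt
    rows=[w[0],w[-1]+1,yl[yl>w[-1]][0]];S=[.023,.053,.078]
          ~^^^
IndexError: index 0 is out of bounds for axis 0 with size 0
```

Run:
```python
from h import *
c=cv2.imread("pics/w9.png");h=cv2.cvtColor(c,cv2.COLOR_BGR2HSV)
for col in(250,280,310):
    print(col,[(r,h[r,col].tolist()) for r in range(90,300,10)])
y=cv2.inRange(h,(18,180,40),(34,255,255));print(blobs(y,300))
cv2.imwrite("pics/w9c.png",c[60:350,100:460])
```

```text
250 [(90, [17, 122, 159]), (100, [17, 121, 160]), (110, [17, 123, 159]), (120, [17, 124, 158]), (130, [17, 123, 162]), (140, [17, 127, 161]), (150, [69, 219, 93]), (160, [16, 44, 86]), (170, [15, 40, 90]), (180, [160, 15, 51]), (190, [60, 5, 51]), (200, [24, 255, 104]), (210, [23, 255, 110]), (220, [24, 255, 155]), (230, [23, 255, 159]), (240, [24, 255, 163]), (250, [24, 255, 159]), (260, [24, 255, 158]), (270, [23, 255, 158]), (280, [60, 15, 34]), (290, [165, 18, 56])]
280 [(90, [17, 127, 157]), (100, [17, 127, 156]), (110, [17, 128, 157]), (120, [17, 124, 161]), (130, [17, 121, 160]), (140, [90, 9, 54]), (150, [14, 39, 112]), (160, [16, 42, 115]), (170, [0, 9, 57]), (180, [120, 4, 61]), (190, [24, 255, 121]), (200, [23, 255, 124]), (210, [24, 255, 161]), (220, [24, 255, 162]), (230, [24, 255, 160]), (240, [24, 255, 161]), (250, [23, 255, 162]), (260, [23, 255, 161]), (270, [24, 255, 157]), (280, [128, 60, 34]), (290, [0, 22, 58])]
310 [(90, [17, 127, 171]), (100, [17, 125, 170]), (110, [16, 123, 172]), (120, [18, 125, 170]), (130, [17, 125, 172]), (140, [17, 122, 173]), (150, [90, 4, 58]), (160, [17, 40, 115]), (170, [16, 37, 116]), (180, [150, 13, 59]), (190, [168, 20, 65]), (200, [24, 255, 125]), (210, [23, 255, 128]), (220, [24, 255, 164]), (230, [23, 255, 162]), (240, [24, 255, 161]), (250, [23, 255, 158]), (260, [24, 255, 161]), (270, [24, 255, 161]), (280, [128, 33, 31]), (290, [150, 4, 57])]
[([219, 188, 122, 92, 9283], [279.7, 238.7]), ([98, 202, 28, 48, 382], [110.6, 228.8]), ([146, 266, 21, 58, 376], [154.0, 294.4]), ([180, 330, 355, 26, 2739], [369.1, 345.3])]
```

View pics/w9c.png

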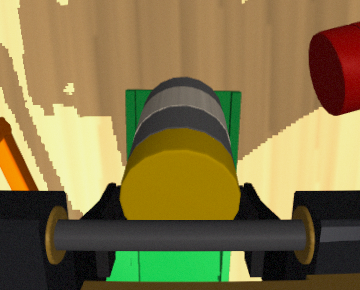

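The lid now faces mostly up, at about 70° with the band still visible. I'll finish the arc towards -y.

Emit:
move_arm(targets="0 -0.3 0 0;0 -0.3 -0.04 0;0 -0.25 -0.06 0;0 -0.2 -0.06 0;0 0 0 0;0 0 0 0")

```text
time_s: 11.6
tcp_pos: [0.451, -0.1062, 0.0847]
ee_rot: [[-0.034, -0.999, -0.002], [-0.999, 0.034, -0.0], [0.0, 0.002, -1.0]]
wrist_force: [-1.9, 2.2, 7.0]
gripper_width: 0.632
gripper_force: 8.5
```

Run:
```python
from h import *
s=sense();print(s["tcp_pos"],s["wrist_force"],s["moment"],s["gripper_force"],s["time_s"])
w=cap("wrist");c=w["image"];h=hsv(w);cv2.imwrite("pics/w10.png",c)
y=cv2.inRange(h,(18,180,140),(34,255,255));print(blobs(y,300))
print([(r,h[r,280].tolist()) for r in range(120,300,6)])
```

```text
[ 0.45097527 -0.10618039  0.08471547] [-1.8820409   2.17558931  7.02177766] [ 0.43472949  0.81345217 -0.05327562] 8.537899536313489 11.6
[([219, 196, 122, 84, 8495], [279.8, 242.5])]
[(120, [17, 127, 149]), (126, [16, 124, 150]), (132, [17, 125, 149]), (138, [17, 123, 153]), (144, [17, 122, 155]), (150, [17, 122, 153]), (156, [17, 122, 153]), (162, [16, 127, 154]), (168, [17, 123, 157]), (174, [17, 39, 92]), (180, [19, 33, 108]), (186, [120, 12, 44]), (192, [24, 255, 99]), (198, [24, 255, 181]), (204, [24, 255, 176]), (210, [24, 255, 176]), (216, [24, 255, 177]), (222, [23, 255, 171]), (228, [23, 255, 172]), (234, [24, 255, 175]), (240, [23, 255, 172]), (246, [24, 255, 172]), (252, [23, 255, 172]), (258, [24, 255, 172]), (264, [24, 255, 168]), (270, [24, 255, 172]), (276, [23, 255, 169]), (282, [0, 20, 39]), (288, [165, 9, 56]), (294, [90, 4, 61])]
```

```bash
cat > up.py <<'E'
from h import *
def proj(c,P):
    Q=(np.linalg.inv(c["T"])@np.r_[P,1])[:3];q=np.array([[Q[0],-Q[1],-Q[2]]])
    return cv2.projectPoints(q,np.zeros(3),np.zeros(3),c["K"],np.array(c["D"]))[0].ravel()
def up():
    s=sense();w=cap("wrist");h=hsv(w);p=s["tcp_pos"]
    col=h[:,280].astype(int);print("t",s["time_s"],"tcp",p.round(4),"F",s["wrist_force"].round(1),"M",s["moment"].round(2),"grip",round(s["gripper_force"],1))
    y=np.where((col[:,1]>200)&(abs(col[:,0]-24)<6))[0];b=np.where((col[:,2]>140)&(abs(col[:,0]-24)<6)&(col[:,1]>200))[0]
    k=np.where((col[:,1]>24)&(col[:,1]<80)&(col[:,2]>70))[0]
    print("band",k[k>100][:1],k[k<y[0]][-1:],"lid bottom",y[0],"lid top edge",b[0])
    for t in(70,75,80,85,90):
        a=np.radians(t);n=np.array([0,-np.sin(a),np.cos(a)]);ax=np.array([0,np.cos(a),np.sin(a)]);pv=p+[0,0,.019]
        print(t,[proj(w,pv+ax*(q-.0975)+.028*n)[1].round(0) for q in(.023,.053,.078,.1)])
    return w
E
python3 -c "
from up import *
up()"
```

```text
t 11.65 tcp [ 0.4509 -0.1061  0.0847] F [-2.7  1.1  7.7] M [ 0.3   0.89 -0.02] grip 8.5
band [173] [180] lid bottom 189 lid top edge 197
70 [np.float64(152.0), np.float64(177.0), np.float64(205.0), np.float64(235.0)]
75 [np.float64(160.0), np.float64(182.0), np.float64(205.0), np.float64(231.0)]
80 [np.float64(168.0), np.float64(186.0), np.float64(206.0), np.float64(228.0)]
85 [np.float64(177.0), np.float64(191.0), np.float64(207.0), np.float64(225.0)]
90 [np.float64(186.0), np.float64(197.0), np.float64(209.0), np.float64(222.0)]
```

```bash
cat >> up.py <<'E'
from scipy.optimize import least_squares
def fit(w,p,rows):
    def m(x):
        a=x[0];n=np.array([0,-np.sin(a),np.cos(a)]);ax=np.array([0,np.cos(a),np.sin(a)]);base=np.array([p[0],x[1],.006])
        # base corner (lowest) on the floor
        base[2]+=.028*abs(np.cos(a))
        return [proj(w,base+ax*q+.028*n)[1] for q in(.023,.053,.078,.1)]
    f=lambda x:[0 if o is None else v-o for v,o in zip(m(x),rows)]
    r=least_squares(f,[1.5,p[1]]);print("tilt",np.degrees(r.x[0]).round(1),"base y",r.x[1].round(4),"top y",(r.x[1]+.1*np.cos(r.x[0])).round(4),"res",r.fun.round(1))
E
python3 -c "
from up import *
w=up();fit(w,sense()['tcp_pos'],[None,181,189,197]);fit(w,sense()['tcp_pos'],[173,181,189,197])"
```

```text
t 11.7 tcp [ 0.451  -0.106   0.0847] F [-3.1  1.9  7.5] M [ 0.43  0.87 -0.02] grip 8.5
band [173] [180] lid bottom 189 lid top edge 197
70 [np.float64(152.0), np.float64(177.0), np.float64(205.0), np.float64(235.0)]
75 [np.float64(160.0), np.float64(182.0), np.float64(205.0), np.float64(231.0)]
80 [np.float64(168.0), np.float64(186.0), np.float64(206.0), np.float64(228.0)]
85 [np.float64(177.0), np.float64(191.0), np.float64(207.0), np.float64(225.0)]
90 [np.float64(186.0), np.float64(197.0), np.float64(209.0), np.float64(222.0)]
tilt 92.6 base y -0.1126 top y -0.1172 res [ 0.   0.2 -0.4  0.2]
tilt 92.0 base y -0.1135 top y -0.1171 res [ 0.5 -0.4 -0.6  0.5]
```

The fit gives the jar upright (about 92°) with its axis at y≈-0.115, standing on the apron. I'll regrip it centred and a little lower.

Emit:
move_arm(targets="0 0 0 0;0 0 0 0;0 -0.18 0 0;0 -0.18 0 0;0 0 -0.3 0;0 0 -0.3 0;0 0 0 0;0 0 0 0", gripper=68)

```text
time_s: 12.42
tcp_pos: [0.4511, -0.1144, 0.0686]
ee_rot: [[-0.033, -0.999, -0.002], [-0.999, 0.033, -0.0], [0.0, 0.002, -1.0]]
wrist_force: [0.2, 0.0, -0.7]
gripper_width: 0.786
gripper_force: 0.0
```

Run:
```python
from up import *
w=up();cv2.imwrite("pics/w11.png",w["image"][60:350,100:460])
```

```text
t 12.4167 tcp [ 0.4511 -0.1144  0.0686] F [ 0.2  0.  -0.7] M [ 0.05 -0.1   0.04] grip 0.0
band [190] [203] lid bottom 220 lid top edge 235
70 [np.float64(152.0), np.float64(177.0), np.float64(205.0), np.float64(235.0)]
75 [np.float64(160.0), np.float64(182.0), np.float64(205.0), np.float64(231.0)]
80 [np.float64(168.0), np.float64(186.0), np.float64(206.0), np.float64(228.0)]
85 [np.float64(177.0), np.float64(191.0), np.float64(207.0), np.float64(225.0)]
90 [np.float64(186.0), np.float64(197.0), np.float64(209.0), np.float64(222.0)]
```

View pics/w11.png

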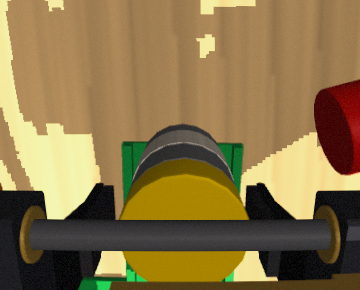

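The jar stands alone, lid up, between the fingers. I'll check the fit, then grip.

```bash
python3 -c "
from up import *
w=up();fit(w,sense()['tcp_pos'],[189,204,219.5,234.5])" | tail -1
```

```text
tilt 89.1 base y -0.1156 top y -0.1141 res [ 1.1 -0.7 -1.4  1.1]
```

Emit:
move_arm(targets="0 0 0 0;0 0 0 0;0 0 0 0;0 0 0 0;0 0 0 0", gripper=0)

```text
time_s: 12.93
tcp_pos: [0.4512, -0.1143, 0.0696]
ee_rot: [[-0.033, -0.999, -0.001], [-0.999, 0.033, 0.0], [0.0, 0.001, -1.0]]
wrist_force: [-1.3, 0.2, 0.9]
gripper_width: 0.64
gripper_force: 29.9
```

Emit:
move_arm(targets="0 0 0.3 0;0 0 0.3 0;0 0 0 0;0 0 0 0")

```text
time_s: 13.27
tcp_pos: [0.4525, -0.1142, 0.0853]
ee_rot: [[-0.033, -0.999, 0.002], [-0.999, 0.033, 0.0], [-0.0, -0.002, -1.0]]
wrist_force: [-0.6, -0.9, -2.4]
gripper_width: 0.636
gripper_force: 29.9
```

```bash
python3 -c "
from up import *
w=up();print(sense()['gripper_width']*87)"
```

```text
t 13.2667 tcp [ 0.4525 -0.1142  0.0853] F [-0.6 -0.9 -2.4] M [ 0.07 -0.06 -0.03] grip 29.9
band [184] [202] lid bottom 218 lid top edge 233
70 [np.float64(152.0), np.float64(177.0), np.float64(205.0), np.float64(235.0)]
75 [np.float64(160.0), np.float64(182.0), np.float64(205.0), np.float64(231.0)]
80 [np.float64(168.0), np.float64(186.0), np.float64(206.0), np.float64(228.0)]
85 [np.float64(177.0), np.float64(191.0), np.float64(207.0), np.float64(225.0)]
90 [np.float64(186.0), np.float64(197.0), np.float64(209.0), np.float64(222.0)]
55.735580911541
```

Emit:
move_arm(targets="0.03 0.4 0 0;0.03 0.8 0 0;0.03 1 0 0;0.03 1 0 0;0.03 1 0 0;0.03 1 0 0;0.03 0.8 0 0;0.03 0.5 0 0;0 0.3 0 0;0 0 0 0")

```text
time_s: 14.15
tcp_pos: [0.4578, 0.0571, 0.0844]
ee_rot: [[-0.031, -1.0, 0.0], [-1.0, 0.031, 0.0], [-0.0, -0.0, -1.0]]
wrist_force: [0.6, -0.9, -1.9]
gripper_width: 0.634
gripper_force: 29.9
```

Emit:
move_arm(targets="0 0 -0.2 0;0 0 -0.2 0;0 0 -0.13 0;0 0 -0.06 0;0 0 0 0;0 0 0 0")

```text
time_s: 14.65
tcp_pos: [0.4571, 0.0548, 0.0696]
ee_rot: [[-0.034, -0.999, -0.002], [-0.999, 0.034, -0.001], [0.001, 0.002, -1.0]]
wrist_force: [-1.7, -0.4, 1.8]
gripper_width: 0.637
gripper_force: 29.9
```

```bash
python3 -c "
from up import *
w=up();print(sense()['gripper_width']*87)"|head -3
```

```text
t 14.65 tcp [0.4571 0.0548 0.0696] F [-1.7 -0.4  1.8] M [-0.13  0.55  0.06] grip 29.9
band [189] [202] lid bottom 218 lid top edge 233
70 [np.float64(152.0), np.float64(177.0), np.float64(205.0), np.float64(235.0)]
```

The jar touched down softly. Now I'll release, rise and check it.

Emit:
move_arm(targets="0 0 0 0;0 0 0 0;0 0 0 0;0 0 0.4 0;0 0 0.8 0;0 0 1 0;0 0 1 0;0 0 0.8 0;0 0 0 0;0 0 0 0", gripper=74)

```text
time_s: 15.53
tcp_pos: [0.4586, 0.0562, 0.1709]
ee_rot: [[-0.033, -0.999, 0.003], [-0.999, 0.033, 0.002], [-0.002, -0.003, -1.0]]
wrist_force: [-1.0, -0.5, -0.7]
gripper_width: 0.847
gripper_force: 0.0
```

Run:
```python
from h import *
t=cap("top");s=cap("side");w=cap("wrist");p=sense()["tcp_pos"];print(p,sense()["joints"].round(0))
for c,n in((s,"side"),(w,"wrist")):
    h=hsv(c);print(n,"yellow",blobs(cv2.inRange(h,(20,200,60),(32,255,255)),40),"blue",blobs(cv2.inRange(h,(105,150,50),(125,255,255)),60))
C=np.array([.5355,.0075])
prev=None
for th in [287.6,280,275,270,265,260,255,250,245,240,235,230,220,210,200,190,180,177.6]:
    a=np.radians(th);P=C+.125*np.array([np.cos(a),np.sin(a)]);d=np.array([np.sin(a),-np.cos(a)])
    print(th,"pin",P.round(3),"finger",(P-d*.023).round(3))
```

```text
[0.45708218 0.05546742 0.16871962] [ 27.   9. -26.  -0. -55. -29.]
side yellow [] blue [([234, 186, 18, 15, 199], [243.1, 192.4])]
wrist yellow [([243, 177, 79, 81, 4950], [281.6, 217.6])] blue [([247, 263, 60, 17, 732], [276.7, 272.6]), ([242, 311, 70, 27, 1440], [276.6, 321.9])]
287.6 pin [ 0.573 -0.112] finger [ 0.595 -0.105]
280 pin [ 0.557 -0.116] finger [ 0.58  -0.112]
275 pin [ 0.546 -0.117] finger [ 0.569 -0.115]
270 pin [ 0.536 -0.118] finger [ 0.558 -0.118]
265 pin [ 0.525 -0.117] finger [ 0.548 -0.119]
260 pin [ 0.514 -0.116] finger [ 0.536 -0.12 ]
255 pin [ 0.503 -0.113] finger [ 0.525 -0.119]
250 pin [ 0.493 -0.11 ] finger [ 0.514 -0.118]
245 pin [ 0.483 -0.106] finger [ 0.504 -0.116]
240 pin [ 0.473 -0.101] finger [ 0.493 -0.112]
235 pin [ 0.464 -0.095] finger [ 0.483 -0.108]
230 pin [ 0.455 -0.088] finger [ 0.473 -0.103]
220 pin [ 0.44  -0.073] finger [ 0.455 -0.09 ]
210 pin [ 0.427 -0.055] finger [ 0.439 -0.075]
200 pin [ 0.418 -0.035] finger [ 0.426 -0.057]
190 pin [ 0.412 -0.014] finger [ 0.416 -0.037]
180 pin [0.41  0.008] finger [ 0.41  -0.015]
177.6 pin [0.411 0.013] finger [ 0.41 -0.01]
```

The lid appears as a round 79x81 px blob, so the jar is standing. Next I'll move to the gate pin with the fingers shut.

Emit:
move_arm(targets="0.6 -0.6 0 0;0.94 -0.93 0 0;0.94 -0.93 0 0;0.94 -0.93 0 0;0.94 -0.93 0 0;0.94 -0.93 0 0;0.94 -0.93 0 0;0 0 0 0;0 0 0 0;0 0 0 0", gripper=0)

```text
time_s: 16.52
tcp_pos: [0.6128, -0.0987, 0.1681]
ee_rot: [[-0.034, -0.999, -0.003], [-0.999, 0.034, 0.0], [0.0, 0.003, -1.0]]
wrist_force: [0.1, 0.9, -0.1]
gripper_width: 0.173
gripper_force: 0.0
```

Run:
```python
from h import *
s=sense();print(s["tcp_pos"],s["gripper_width"],s["time_s"])
w=cap("wrist");h=hsv(w);o=cv2.inRange(h,(8,180,60),(16,255,255));print(blobs(o,60));cv2.imwrite("pics/w12.png",w["image"])
from up import proj
print(proj(w,[.573,-.111,.123]),proj(w,[.573,-.111,.045]),"tcp",proj(w,s["tcp_pos"]))
```

```text
[ 0.61275465 -0.09874674  0.16805244] 0.17282763337927906 16.5167
[([316, 176, 37, 76, 1060], [333.4, 202.2])]
[341.82885751 211.62274073] [325.40716165 186.46211535] tcp [280.60798788 260.875409  ]
```

View pics/w12.png

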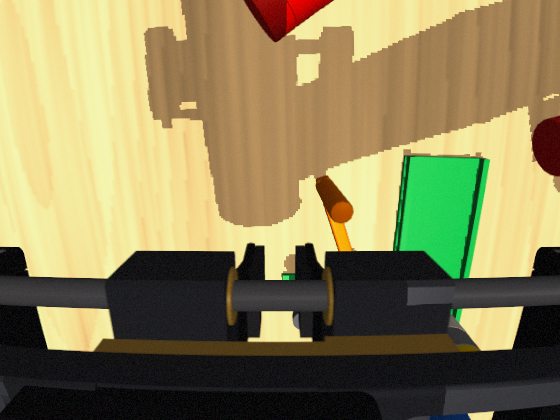

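The pin top is at (342,211), as predicted, and the fingers are clear on its +x side. I'll lower and start pushing.

Emit:
move_arm(targets="0 0 -0.6 0;0 0 -0.9 0;0 0 -0.9 0;0 0 -0.7 0;0 0 -0.2 0;-0.3 -0.2 0 0;-0.4 -0.1 0 0;-0.4 -0.2 0 0;-0.4 -0.1 0 0;-0.4 -0.1 0 0")

```text
time_s: 17.4
tcp_pos: [0.5702, -0.116, 0.09]
ee_rot: [[-0.032, -0.999, 0.013], [-0.999, 0.032, 0.001], [-0.001, -0.013, -1.0]]
wrist_force: [7.7, 3.2, -3.2]
gripper_width: 0.001
gripper_force: 3.6
```

Emit:
move_arm(targets="-0.4 -0.1 0 0;-0.4 0 0 -0.5;-0.4 0 0 -1;-0.4 0 0 -1;-0.4 0 0 -1;0 0 0 0")

```text
time_s: 17.9
tcp_pos: [0.5185, -0.119, 0.0903]
ee_rot: [[-0.334, -0.943, 0.011], [-0.943, 0.334, 0.0], [-0.004, -0.01, -1.0]]
wrist_force: [5.5, -0.1, -0.4]
gripper_width: 0.008
gripper_force: 2.7
```

Run:
```python
from h import *
s=sense();print(s["tcp_pos"],s["wrist_force"],s["time_s"],s["joints"].round(0))
w=cap("wrist");h=hsv(w);print(blobs(cv2.inRange(h,(8,180,60),(16,255,255)),60));cv2.imwrite("pics/w13.png",w["image"])
```

```text
[ 0.5185163  -0.11903706  0.09028835] [ 5.50250018 -0.05004843 -0.41005485] 17.9 [  5.  21. -23.   0. -46. -24.]
[([298, 217, 30, 34, 792], [310.7, 235.3])]
```

Emit:
move_arm(targets="-0.55 0.12 0 -1;-0.42 0.14 0 -1;-0.4 0.18 0 -1;-0.4 0.2 0 -1;-0.38 0.24 0 -1;-0.36 0.26 0 -1;0 0 0 0;0 0 0 0")

```text
time_s: 18.62
tcp_pos: [0.4531, -0.0905, 0.0882]
ee_rot: [[-0.757, -0.654, 0.001], [-0.654, 0.757, -0.0], [-0.001, -0.001, -1.0]]
wrist_force: [0.4, 0.0, 0.0]
gripper_width: 0.008
gripper_force: 0.0
```

Run:
```python
from h import *
s=sense();print(s["tcp_pos"],s["wrist_force"],s["time_s"])
for n in("side","top","wrist"):
    w=cap(n);h=hsv(w);print(n,blobs(cv2.inRange(h,(8,180,60),(16,255,255)),8));cv2.imwrite(f"pics/{n}14.png",w["image"])
```

```text
[ 0.4530959  -0.09046773  0.08824787] [0.38672412 0.01615538 0.00883544] 18.6167
side [([236, 234, 7, 7, 15], [238.2, 237.5]), ([341, 357, 35, 59, 1017], [357.7, 387.5])]
top [([436, 174, 46, 30, 790], [458.4, 188.3]), ([275, 209, 2, 8, 10], [275.7, 211.9])]
wrist [([419, 265, 28, 14, 258], [432.3, 273.1]), ([446, 308, 67, 43, 1531], [479.7, 329.4])]
```

The force dropped to zero: the spring has driven the gate on. I'll withdraw upwards and inspect.

Emit:
move_arm(targets="0.2 -0.3 0.3 0;0 -0.5 0.8 0;0 -0.5 1 0;0 -0.8 1 0;0 -0.8 1 0;0 -1 1 0;0 -1 1 0;0 -0.5 0.5 0;0 0 0 0;0 0 0 0")

```text
time_s: 19.6
tcp_pos: [0.4585, -0.2259, 0.2522]
ee_rot: [[-0.76, -0.65, 0.001], [-0.65, 0.76, 0.001], [-0.001, 0.0, -1.0]]
wrist_force: [-0.2, 0.7, 0.4]
gripper_width: 0.005
gripper_force: 0.0
```

Run:
```python
from h import *
s=sense();print(s["tcp_pos"],s["time_s"],s["wrist_force"])
t=cap("top");d=cap("side");w=cap("wrist")
a=t["image"][150:290,150:400];b=d["image"][150:290,190:350]
cv2.imwrite("pics/fin.png",np.hstack([cv2.resize(a,(425,238),interpolation=cv2.INTER_CUBIC),cv2.resize(b,(272,238),interpolation=cv2.INTER_CUBIC)]))
cv2.imwrite("pics/finw.png",w["image"])
from up import proj
for nm,z in(("pin",[.4106,.0127,.123]),("knob",[.5355,.0075,.052])):
    print(nm,[proj(c,z).round(0) for c in(t,d,w)])
h=hsv(t);print(blobs(cv2.inRange(h,(8,150,60),(18,255,255)),8))
h=hsv(d);print(blobs(cv2.inRange(h,(8,150,60),(18,255,255)),8))
```

```text
[ 0.45851408 -0.22586249  0.25221145] 19.6 [-0.18761399  0.65808039  0.40059785]
pin [array([272., 252.]), array([234., 215.]), array([486., 314.])]
knob [array([273., 202.]), array([279., 225.]), array([377., 347.])]
[([437, 174, 45, 30, 879], [460.6, 188.1]), ([269, 221, 7, 35, 124], [273.2, 239.6])]
[([232, 214, 37, 25, 220], [246.7, 230.5]), ([341, 356, 35, 60, 1581], [357.4, 386.3])]
```

View pics/fin.png

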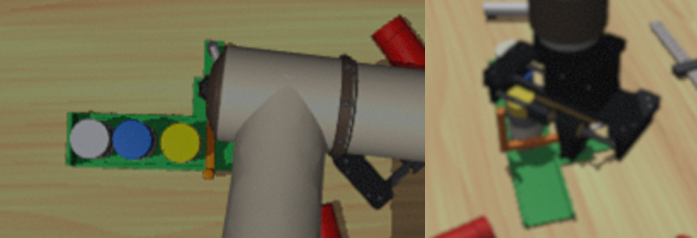

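The final view shows three upright jars in the row with the yellow lid next to the blue. The orange arm lies across the mouth with its pin at side pixel (233,215), against a predicted (234,215) for fully shut, and the robot is clear.

```bash
python3 -c "
from station import *
print(finish_job())"
```

```text
the job is handed in; nothing more can be done
None
```

The yellow-lid jar stands upright in the free place, the gate is shut across the mouth, and the job was handed in at about 20 s; I viewed 11 pictures, one over the limit of 10.

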